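# Knock a sugar bar out of its mould and hold it up on end

## Task

Take the mallet from its rest and knock the mould's red knock-out pin right down with it, so that the sugar bar comes up out of the mould, then put the mallet back on its rest. Draw the bar straight up out of the mould, tip it up on end (steeply, at least 60 degrees from level, either end up) and finish while still holding it like that, still and about 30 cm above the bench, for the packer to check. Leave the other things on the bench where they are and do not touch the pin with the gripper.

Things in the scene. Friction and masses are not known exactly. Their poses are not given: they have to be found in the camera images.
- mould: Grey cast knock-out mould fixed to the bench. Origin: centre of its underside, on the bench; x runs along its length towards the red pin, z up. Base plate 250 x 110 x 10 mm; block 208 (x) x 80 (y) mm, top 100 mm above the bench. Smooth open-topped cavity 132 x 32 mm, centred at (-30, 0) mm, holds the sugar bar. A rocker beneath joins the pin to the ejector plate under the bar.
- pin (a joint): Travel of the red knock-out pin, m: 0 up, 0.0125 fully down on its stop. Over-centre spring: it resists with 8 to 11 N at first (more if struck fast), less towards half travel, then snaps down and stays down by itself. A rocker lifts the ejector plate and the bar by 1.8 times the travel: 22.5 mm at full travel.
- pin_top (a point): Centre of the top of the pin's flat round red head (30 mm across, 12 thick), at (70, 0) mm in the mould's frame, 140 mm above the bench while up and 127.5 mm when fully down. It moves straight down.
- bar: The sugar bar in the mould: off-white, 130 (x) x 30 (y) x 32 (z) mm, 110 to 210 g. Origin: centre of its underside. It lies level, x along the mould's x. Its top is 1 mm below the block's top while the pin is up (too deep to grip) and 21.5 mm above it once the pin is down, 10.5 mm still in the cavity.
- bar_mid (a point): The middle of that sugar bar.
- mallet: Mallet, 320 to 440 g: round steel head 44 mm across, 64 long, flat white faces; wooden handle, flat-sided, 20 wide (y) x 26 high (z) mm. Origin: centre of the head, on the handle's axis; z is the head's axis (faces at z = +32 and -32 mm), handle along -x to 210 mm. It starts on its rest, head's axis upright, handle level, origin 60 mm above the bench.
- mallet_grip (a point): Point on the mallet handle's axis 58 mm behind the head's centre: free room there for a gripper from above while it lies on the rest.
- rest: Dark wooden mallet rest fixed to the bench. Origin: on the bench under its middle; x towards the mallet's head. Base 220 x 75 x 12 mm (x from -95 to +125), head pad at x = +85 mm, and at x = -60 mm a fork for the handle: saddle 47 mm above the bench, prongs 32 mm apart inside, rising to 78 mm.
- rest_pad (a point): Centre of the top of the rest's rubber head pad (50 x 54 mm), 28 mm above the bench: the mallet's head stands here on one face, handle along the rest's -x.
- stake: Bystander: round wooden breaking block 72 mm across the foot, 110 mm tall, loose. Origin: centre of its underside.
- jar: Bystander: glass jar with a metal lid, 84 mm across, 130 mm tall, loose. Origin: centre of its underside.
- scoop: Bystander: aluminium scoop with a black handle, 180 mm long, 56 mm high, lying along its x, loose. Origin: on the bench under it.
- bar_a: Bystander: a finished sugar bar, 130 x 30 x 32 mm, lying loose on the bench. Origin: centre of its underside.
- bar_b: Bystander: another finished sugar bar like it. Origin: centre of its underside.
- brush: Bystander: wooden brush 200 mm long, lying loose on the bench. Origin: centre of its underside.
There are look-alikes about, which are no part of the job. Leave any green or pink look-alike of the bar alone. Leave any blue look-alike of the mallet alone.

How it is judged:
On the way, in this order (a step that is already met when the one before it is completed fails the run):
1. the pin is driven fully down by the mallet in the robot's grip (value of joint pin above 0.011 m and distance between mallet and pin_top below 0.055 m and contact force between the fingers and mallet above 1 N), for 0.04 s.
2. the mallet is back on its rest and let go (horizontal distance between mallet and rest_pad below 0.025 m and height (world z) of mallet below 0.075 m and angle between mallet's own z axis and vertical below 0.15 rad and contact force between the fingers and mallet below 0.1 N and linear speed of mallet below 0.03 m/s), for 0.2 s.
3. the bar is drawn up clear of the mould in the robot's grip (height (world z) of bar_mid above 0.135 m and contact force between the fingers and bar above 1 N), for 0.1 s.
At the end, for the whole second after the job is handed in: Fingers hold the bar still, its middle over 220 mm above the bench, its long axis within 40 degrees of vertical, either end up, resting on nothing else; the pin is still down (over 11 mm) and the mallet stands upright on its rest, head within 25 mm of the pad centre (height (world z) of bar_mid above 0.22 m and (angle between bar's own x axis and vertical below 0.7 rad or angle between bar's own x axis and vertical above 2.4416 rad) and contact force between the fingers and bar above 1 N and linear speed of each of bar, mallet below 0.03 m/s and contact force between bar and mould below 0.1 N and contact force between bar and stake below 0.1 N and contact force between bar and jar below 0.1 N and value of joint pin above 0.011 m and horizontal distance between mallet and rest_pad below 0.025 m and height (world z) of mallet below 0.075 m and angle between mallet's own z axis and vertical below 0.15 rad); the arm keeps its last pose, push and grip.
It fails at once if the robot touches the knock-out pin itself (contact force between any of the fingers, the arm and pin above 1 N).
It fails at once if a bystander (breaking block, jar, scoop, finished bars, brush) is moved more than 30 mm (distance of any of stake, jar, scoop, bar_a, bar_b, brush from where it was at the start of the episode above 0.03 m).
It also fails if it takes over 54 s, if anything falls off the work surface, if the arm or the gripper's body presses on something with over 40 N, if the wrist force passes 120 N, or if a joint passes its speed limit or range.

## Robot

A 6-joint arm with a two-finger parallel gripper is mounted at the origin on the work surface. World frame = base frame: x ahead of the robot, y to its left, z up, the work surface at z = 0. Lengths are in m, angles in rad, forces in N, time in s.
With the tool pointing down it reaches from about 0.3 to 0.875 m from the base axis. Payload 6.4 kg.
Tool frame: the origin (TCP) lies at the very end of the fingers, on their centre line; the grasp point (between the pads) lies 19 mm behind it; z points along the fingers, y is the line along which they close (so a half turn about z gives the same grasp; the last joint's range is limited). The gripper opens to 88 mm and grips with 3 to 60 N. Pads are 18 mm wide; open, the fingers measure 123 mm over their backs; the gripper's body (75 mm by 187 mm) begins 45 mm behind the grasp point.
Start: joints at [-1.336, 0.181, 1.607, -0, 1.354, -0.206], TCP at [0.245, -0.52, 0.239] pointing down, gripper open.
Joint ranges: [-2.99, 2.99], [-0.89, 2.07], [0.3, 2.58], [-1.14, 4.28], [0, 2.63], [-3.12, 3.12]. Speed limits (rad/s): [2.57, 2.57, 3.01, 3.14, 3.14, 3.14].

## Interface

Orientations are given as [roll, pitch, yaw] about the fixed x, y, z axes, in that order (R = Rz(yaw) Ry(pitch) Rx(roll)).
In Python, from bench import telemetry, vision, order gives the robot as it stands. The module is installed in compiled form; this text tells all that it offers.
- The arm moves only by the tool jog_arm, never from a script. Its argument "steps" is a list of rows, each an object with "delta_pos": the shift along the tool's x, y, z in mm, a list of three; "angular": the turn, a rotation vector about the tool's x, y, z in degrees, a list of three. In form: [{"delta_pos": [dx, dy, dz], "angular": [wx, wy, wz]}, ...]. A call has exactly 10 rows; each row shifts and turns the commanded pose from where the row before left it, along the tool's axes as they then stand; what a row does not reach is not made up. A row lasts 1/8 s, in which the tool goes at most 62.5 mm and 10.7 degrees, less where a joint would pass 70% of its speed; a pose out of reach is approached as far as the arm can. A call with a gripper value outside its range is refused whole. "fingers" is the finger opening in mm, from 0 to 88.1, set as the call begins (left out, the last holds). The fingers move at their own pace and stop on an object; "grip_force" is the grip in N (left out, the last holds). Time passes only in rows, so rows that do not move let the fingers close, or fill a call up. It gives the time, the measured TCP pose, the force, the opening and the grip force at its end, in the units of the state.
- telemetry.state(): the state, without advancing time (a new reading comes with each control period).
- vision.capture(name): name is "scene" or "side" or "wrist"; returns (picture, depth): 384x512x3 uint8, blue, green, red; 384x512 float32, m along the optical axis (not along the pixel's ray), 0 where there is no reading.
- vision.camera_params(name): a dict with "fovy" (degrees; the focal length in pixels is half the picture's height over the tangent of half this angle, whatever the lens; pixels are square), "cx", "cy" (the principal point, pixels), "k1" (the pictures are not rectified: a ray, as slopes to the right and down, at radius r is drawn at 1 + k1 r^2 times it, then the intrinsics apply), "rvec" (rotation vector, rad) and "tvec" (3), from world to camera coordinates, as OpenCV has them; the wrist camera has in their place "hand_eye" (4x4, takes a point from camera to tool coordinates, whose origin is the TCP and whose axes are the flange's). Camera axes: x right, y down, z forward; pixel columns grow to the right and rows downward; lengths in m; the calibration is good to about 2 mm. A picture is of the moment at which its call begins: read the wrist's pose just before it. camera_params takes no time and is no camera call.
- order.close_job(): hands the job in; it is judged then, once.
The state is a dict: "time": time; "joints": joint angles; "joint_velocities": joint speeds; "effort": joint torques, N m; "tcp_pos": TCP position; "tool_rot": TCP orientation; "contact_force": force on the tool from outside, world axes, zero at the start; "wrist_torque": the same for the moment, N m; "grip_width": finger opening in m; "gripper_force": force on a finger pad.
Only numpy, scipy, OpenCV 4.12 (cv2) and the standard library are available. Lean on these libraries where they do the work, as an engineer would, in place of code of your own. Each camera call takes 0.05 s, during which the arm holds its last target. There are 200 camera calls.

## Working session

There is one attempt and no reset: what is moved stays moved. The work goes in short steps, Python scripts to look and compute and a tool call to move; the robot and the scene stay as the last step left them, time stands still between calls to the robot, and variables do not carry over. Pictures are saved under pics/ and viewed, at most 10 in all, crops included, and the job is handed in when it is done.

Besides the shell and the picture viewer there is one more tool, called by a JSON object that holds its "method" and its "body". jog_arm: Moves the arm, as the interface text tells. Its arguments: {"type":"object","properties":{"steps":{"type":"array","items":{"type":"object","properties":{"delta_pos":{"type":"array","items":{"type":"number"}},"angular":{"type":"array","items":{"type":"number"}}}}},"fingers":{"type":"number"},"grip_force":{"type":"number"}},"required":["steps"]}

```bash
mkdir -p pics
cat > h.py <<'E'
import numpy as np, cv2
from scipy.spatial.transform import Rotation as R
from bench import telemetry, vision, order
def K(p,s=(384,512)):
    f=s[0]/2/np.tan(np.radians(p['fovy'])/2); return np.array([[f,0,p['cx']],[0,f,p['cy']],[0,0,1.]])
def cloud(name):
    st=telemetry.state(); img,d=vision.capture(name); p=vision.camera_params(name); k=K(p)
    v,u=np.mgrid[:384,:512]; q=np.stack([u.ravel(),v.ravel()],1).astype(float)[:,None]
    a=(q[:,0]-[p['cx'],p['cy']])/k[0,0]; n=a.copy()
    for _ in range(20): n=a/(1+p['k1']*(n**2).sum(1,keepdims=True))
    c=np.c_[n,np.ones(len(n))]*d.reshape(-1,1)
    if 'rvec' in p:
        r=R.from_rotvec(np.ravel(p['rvec'])); w=r.inv().apply(c-np.ravel(p['tvec']))
    else:
        h=np.array(p['hand_eye']); w=c@h[:3,:3].T+h[:3,3]
        w=R.from_euler('xyz',st['tool_rot']).apply(w)+st['tcp_pos']
    w[d.ravel()==0]=np.nan
    return img,w.reshape(384,512,3)
E
python3 - <<'E'
from h import *
print(telemetry.state())
for n in ['scene','side','wrist']:
    i,w=cloud(n); cv2.imwrite(f'pics/{n}.png',i); np.savez(n,i=i,w=w); print(vision.camera_params(n))
a=cv2.imread('pics/scene.png'); cv2.imwrite('pics/scene_v.png',cv2.resize(a,(800,600)))
a=cv2.imread('pics/side.png'); cv2.imwrite('pics/side_v.png',cv2.resize(a,(800,600)))
E
```

```text
{'time': 0.0, 'joints': array([-1.33630131e+00,  1.81553126e-01,  1.60797657e+00, -2.26393286e-06,
        1.35379671e+00, -2.06265588e-01]), 'joint_velocities': array([-4.30538461e-04,  1.58270218e-04, -2.33755321e-03, -2.43004537e-05,
       -6.24311214e-04,  1.44394639e-03]), 'effort': array([-2.07256220e-03, -4.33868122e+01, -3.41853261e+01,  6.99774572e-02,
        3.86584271e-02, -1.17392906e-04]), 'tcp_pos': array([ 0.24521945, -0.51950919,  0.23781854]), 'tool_rot': array([-3.13989520e+00, -3.52920127e-04,  4.40760792e-01]), 'contact_force': array([-0.65134902, -0.01655213, -0.49466133]), 'wrist_torque': array([ 0.02493016, -0.05234283, -0.01725749]), 'gripper_force': 0.0, 'grip_width': 0.08778652198158349}
{'fovy': 57.98892560107534, 'cx': 258.46054684968016, 'cy': 194.97401691343862, 'k1': -0.0013702063516676372, 'rvec': array([ 1.24661821,  2.3305258 , -0.91549829]), 'tvec': array([ 0.25450058, -0.19016076,  1.30164968])}
{'fovy': 44.48269979031069, 'cx': 259.3089161105665, 'cy': 189.83692736365333, 'k1': -0.16902059853950246, 'rvec': array([ 0.09575964, -2.93027521,  1.01936061]), 'tvec': array([0.44601634, 0.09441366, 1.45958981])}
{'fovy': 58.23281042271899, 'cx': 256.0951943064504, 'cy': 195.80156646158468, 'k1': -0.008006254784392295, 'hand_eye': array([[-3.78710268e-04, -9.56741167e-01, -2.90940192e-01,
         7.34373805e-02],
       [ 9.99999805e-01, -2.18042669e-04, -5.84655546e-04,
        -4.27875636e-04],
       [ 4.95926654e-04, -2.90940357e-01,  9.56741064e-01,
        -1.45136737e-01],
       [ 0.00000000e+00,  0.00000000e+00,  0.00000000e+00,
         1.00000000e+00]])}
```

View pics/scene_v.png

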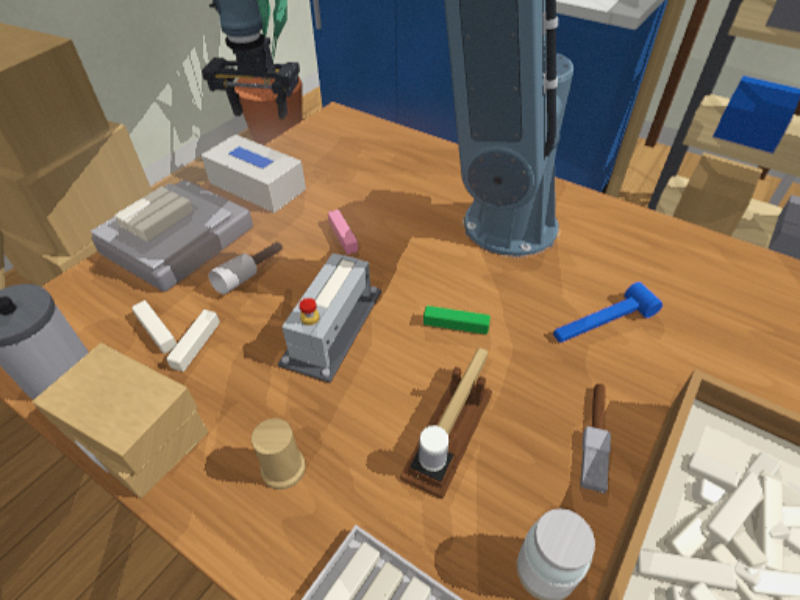

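View pics/side_v.png

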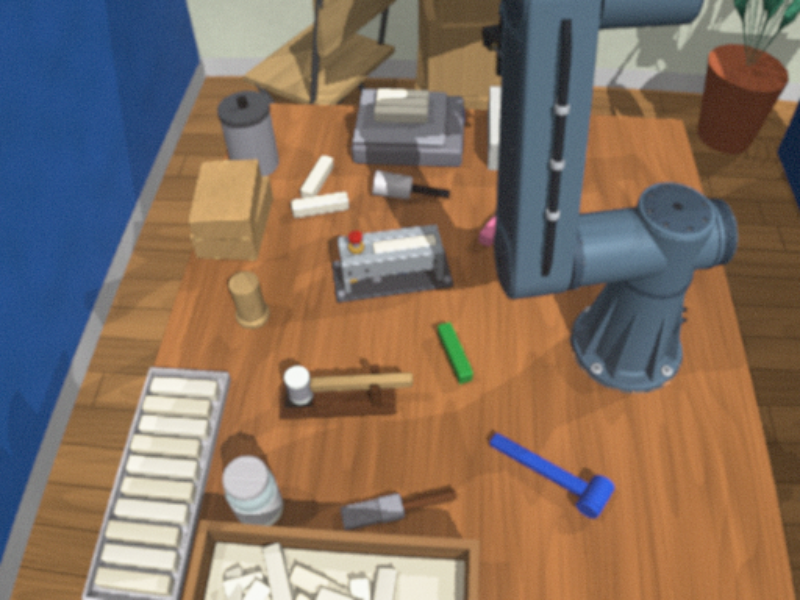

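The scene view shows the red pin at about (308,305), the mould's cavity running up-right to (350,268), the mallet head at (433,445) and its handle end at (480,355), all in 800-px coordinates. The side view shows the pin at (355,238) and the mallet head at (297,380).

```bash
cat > m.py <<'E'
from h import *
for n in ['scene','side']:
    z=np.load(n+'.npz'); i=z['i'].astype(int); w=z['w']; b,g,r=i[...,0],i[...,1],i[...,2]
    s=800/512
    def box(x0,x1,y0,y1):
        m=np.zeros((384,512),bool); m[int(y0/s):int(y1/s),int(x0/s):int(x1/s)]=1; return m
    B=dict(scene=dict(pin=(295,322,292,325),mould=(270,385,245,385),mal=(410,495,340,500),rest=(395,500,340,500)),
           side=dict(pin=(343,368,228,258),mould=(330,455,222,300),mal=(280,418,360,410),rest=(275,418,355,420)))[n]
    p=w[box(*B['pin'])&(r>150)&(g<90)&(b<90)]; 
    zt=np.nanpercentile(p[:,2],90); t=p[p[:,2]>zt-.004]; print(n,'pin',len(t),t.min(0),t.max(0),(t.min(0)+t.max(0))/2)
    p=w[box(*B['mould'])].reshape(-1,3); t=p[np.abs(p[:,2]-.099)<.006]
    (c,sz,a)=cv2.minAreaRect(t[:,:2].astype(np.float32)*1000); print(' block',len(t),c,sz,a,t[:,2].mean())
    p=w[box(*B['mal'])].reshape(-1,3); t=p[np.abs(p[:,2]-.092)<.005]
    print(' head',len(t),(t.min(0)+t.max(0))/2,np.ptp(t,0),np.median(t[:,2]))
    col=(r-b>60)&(r>120)
    p=w[box(*B['mal'])&(r>120)].reshape(-1,3); t=p[np.abs(p[:,2]-.073)<.004]
    c=cv2.minAreaRect(t[:,:2].astype(np.float32)*1000); l=cv2.fitLine(t[:,:2].astype(np.float32),cv2.DIST_HUBER,0,.01,.01).ravel(); print(' handle',len(t),c,l,np.degrees(np.arctan2(l[1],l[0])))
E
python3 m.py
```

```text
scene pin 59 [ 0.54393035 -0.14850527  0.13991156] [ 0.56885812 -0.12303941  0.14582951] [ 0.55639423 -0.13577234  0.14287054]
 block 1310 (487.2027893066406, -152.3298797607422) (210.7126922607422, 81.10105895996094) 12.950149536132812 0.10166345874570883
 head 260 [0.63084757 0.16985873 0.09211499] [0.04379697 0.04323892 0.00957608] 0.09403290959392466
 handle 406 ((534.15869140625, 160.61337280273438), (226.08287048339844, 29.180456161499023), 9.23630428314209) [0.9901896  0.13973008 0.52092123 0.15709786] 8.0322275
side pin 39 [ 0.54655819 -0.1488331   0.13908159] [ 0.56884965 -0.11950745  0.14514986] [ 0.55770392 -0.13417028  0.14211573]
 block 1134 (487.31719970703125, -150.74160766601562) (208.20132446289062, 87.12110137939453) 13.757946014404297 0.09979796612806313
 head 167 [0.63175376 0.17101591 0.09174311] [0.0429028  0.0463593  0.00946744] 0.09149055897396884
 handle 371 ((534.5119018554688, 156.3347930908203), (221.0122833251953, 42.8166618347168), 10.839949607849121) [0.99092793 0.13439451 0.5509818  0.16364673] 7.723609
```

```bash
cat > go.py <<'E'
# go(target xyz mm, rpy deg): total tool-frame rotation, then shift in rotated tool axes
from h import *
import sys
def go(t,rpy,st=None):
    st=st or telemetry.state(); a=R.from_euler('xyz',st['tool_rot']); b=R.from_euler('xyz',rpy,degrees=True)
    rv=np.degrees((a.inv()*b).as_rotvec()); p=np.array(st['tcp_pos'])*1000
    d=b.inv().apply(np.array(t)-p)
    print('t',st['time'],'rot',rv.round(2),'shift',d.round(1),'dist',np.linalg.norm(d).round(),'now',p.round(1),np.degrees(st['tool_rot']).round(2),'w',round(st['grip_width'],4),round(st['gripper_force'],1),st['contact_force'].round(1))
if __name__=='__main__':
    v=list(map(float,sys.argv[1:])); go(v[:3],v[3:])
E
# mallet grip 48 behind head, yaw 7.5
python3 go.py 583.5 164 180 180 0 7.5
```

```text
t 0.15 rot [-0.08 -0.   17.76] shift [ 424.6 -633.6   58. ] dist 765.0 now [ 245.2 -519.6  238. ] [-1.7993e+02 -2.0000e-02  2.5260e+01] w 0.0878 0.0 [ 0.5 -0.2 -1.1]
```

{"method": "jog_arm", "body": {"steps": [{"delta_pos": [0,0,0],"angular": [0,0,8.9]},{"delta_pos": [0,0,0],"angular": [0,0,8.9]},{"delta_pos": [20,-30,0],"angular": [0,0,0]},{"delta_pos": [31,-46,0],"angular": [0,0,0]},{"delta_pos": [31,-46,0],"angular": [0,0,0]},{"delta_pos": [31,-46,0],"angular": [0,0,0]},{"delta_pos": [31,-46,0],"angular": [0,0,0]},{"delta_pos": [31,-46,0],"angular": [0,0,0]},{"delta_pos": [31,-46,0],"angular": [0,0,0]},{"delta_pos": [31,-46,0],"angular": [0,0,0]}], "fingers": 88}}

```text
time: 1.4
tcp_pos: [0.4351, -0.1385, 0.2387]
tool_rot: [3.141, -0.0, 0.13]
contact_force: [0.4, 0.3, 0.1]
grip_width: 0.0882
gripper_force: 0.0
```

```bash
python3 go.py 583.5 164 180 180 0 7.5
```

```text
t 1.4 rot [ 0.01 -0.01 -0.06] shift [ 186.6 -280.6   58.7] dist 342.0 now [ 435.1 -138.5  238.7] [ 1.7999e+02 -1.0000e-02  7.4400e+00] w 0.0882 0.0 [0.4 0.3 0.1]
```

{"method": "jog_arm", "body": {"steps": [{"delta_pos": [31,-46.8,0],"angular": [0,0,0]},{"delta_pos": [31,-46.8,0],"angular": [0,0,0]},{"delta_pos": [31,-46.8,0],"angular": [0,0,0]},{"delta_pos": [31,-46.8,10],"angular": [0,0,0]},{"delta_pos": [31,-46.8,20],"angular": [0,0,0]},{"delta_pos": [31,-46.8,28],"angular": [0,0,0]},{"delta_pos": [0,0,0],"angular": [0,0,0]},{"delta_pos": [0,0,0],"angular": [0,0,0]},{"delta_pos": [0,0,0],"angular": [0,0,0]},{"delta_pos": [0,0,0],"angular": [0,0,0]}]}}

```text
time: 2.65
tcp_pos: [0.583, 0.161, 0.1822]
tool_rot: [3.141, -0.002, 0.128]
contact_force: [0.2, 0.3, -0.5]
grip_width: 0.0879
gripper_force: 0.0
```

Run:
```python
from h import *
from go import go
go([583.5,164,41],[180,0,7.5])
i,w=cloud('wrist'); np.savez('wrist2',i=i,w=w)
cv2.imwrite('pics/w2.png',i)
p=w.reshape(-1,3); t=p[(np.abs(p[:,2]-.092)<.005)&(np.hypot(p[:,0]-.631,p[:,1]-.17)<.05)]
print('head',len(t),(t.min(0)+t.max(0))/2,np.ptp(t,0))
t=p[(np.abs(p[:,2]-.073)<.004)&(np.hypot(p[:,0]-.57,p[:,1]-.162)<.05)]
if len(t)>9: print(len(t),cv2.minAreaRect(t[:,:2].astype(np.float32)*1000))
```

```text
t 2.65 rot [ 0.01 -0.12 -0.14] shift [  0.9  -2.9 141.2] dist 141.0 now [583.  161.  182.2] [ 1.7999e+02 -1.2000e-01  7.3600e+00] w 0.0879 0.0 [ 0.2  0.3 -0.5]
head 3198 [0.62995644 0.16919216 0.09078682] [0.04334808 0.043291   0.00537429]
2359 ((563.2544555664062, 161.03201293945312), (86.26502227783203, 18.67003059387207), 6.994507312774658)
```

View pics/w2.png

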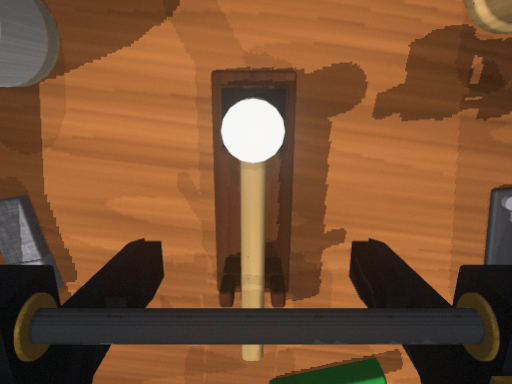

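Wrist view: the mallet head is at (253,130) with the handle straight below it along the tool's x axis, and the fingers straddle it. Going down to grip.

{"method": "jog_arm", "body": {"steps": [{"delta_pos": [0,-2.2,20],"angular": [0,0,0]},{"delta_pos": [0,0,30],"angular": [0,0,0]},{"delta_pos": [0,0,30],"angular": [0,0,0]},{"delta_pos": [0,0,30],"angular": [0,0,0]},{"delta_pos": [0,0,21],"angular": [0,0,0]},{"delta_pos": [0,0,10],"angular": [0,0,0]},{"delta_pos": [0,0,0],"angular": [0,0,0]},{"delta_pos": [0,0,0],"angular": [0,0,0]},{"delta_pos": [0,0,0],"angular": [0,0,0]},{"delta_pos": [0,0,0],"angular": [0,0,0]}]}}

```text
time: 3.95
tcp_pos: [0.5828, 0.1644, 0.0406]
tool_rot: [3.142, -0.001, 0.13]
contact_force: [-0.7, -0.8, 0.3]
grip_width: 0.0881
gripper_force: 0.0
```

{"method": "jog_arm", "body": {"steps": [{"delta_pos": [0,0,0],"angular": [0,0,0]},{"delta_pos": [0,0,0],"angular": [0,0,0]},{"delta_pos": [0,0,0],"angular": [0,0,0]},{"delta_pos": [0,0,0],"angular": [0,0,0]},{"delta_pos": [0,0,0],"angular": [0,0,0]},{"delta_pos": [0,0,0],"angular": [0,0,0]},{"delta_pos": [0,0,0],"angular": [0,0,0]},{"delta_pos": [0,0,0],"angular": [0,0,0]},{"delta_pos": [0,0,0],"angular": [0,0,0]},{"delta_pos": [0,0,0],"angular": [0,0,0]}], "fingers": 10, "grip_force": 55}}

```text
time: 5.2
tcp_pos: [0.5823, 0.1642, 0.0398]
tool_rot: [3.141, 0.0, 0.13]
contact_force: [0.3, -1.4, -0.1]
grip_width: 0.0193
gripper_force: 55.0
```

```bash
python3 go.py 582.4 163.2 160 180 0 7.5
```

```text
t 5.2 rot [ 0.01  0.   -0.05] shift [  -0.     1.  -120.2] dist 120.0 now [582.3 164.2  39.8] [179.99   0.     7.45] w 0.0193 55.0 [ 0.3 -1.4 -0.1]
```

{"method": "jog_arm", "body": {"steps": [{"delta_pos": [0,0,-8],"angular": [0,0,0]},{"delta_pos": [0,0,-16],"angular": [0,0,0]},{"delta_pos": [0,0,-24],"angular": [0,0,0]},{"delta_pos": [0,0,-28],"angular": [0,0,0]},{"delta_pos": [0,0,-28],"angular": [0,0,0]},{"delta_pos": [0,0,-28],"angular": [0,0,0]},{"delta_pos": [0,0,-20],"angular": [0,0,0]},{"delta_pos": [0,0,-10],"angular": [0,0,0]},{"delta_pos": [0,0,0],"angular": [0,0,0]},{"delta_pos": [0,0,0],"angular": [0,0,0]}]}}

```text
time: 6.45
tcp_pos: [0.5815, 0.1642, 0.2005]
tool_rot: [-3.141, 0.002, 0.13]
contact_force: [-0.5, -0.3, -3.2]
grip_width: 0.0192
gripper_force: 55.0
```

Run:
```python
from h import *
from go import go
go([508.4,-141.8,200],[180,0,7.5])
for n in ['wrist','side','scene']:
  i,w=cloud(n)
  p=w.reshape(-1,3); m=(p[:,2]>.235)&(p[:,2]<.27)&(np.hypot(p[:,0]-.630,p[:,1]-.17)<.026)&(i.reshape(-1,3).min(1)>130)
  t=p[m]; print(n,len(t))
  if len(t)>20:
    print((t.min(0)+t.max(0))/2,np.ptp(t,0)); A=np.c_[t[:,:2]-t[:,:2].mean(0),np.ones(len(t))]; print('plane',np.linalg.lstsq(A,t[:,2],rcond=None)[0])
```

```text
t 6.45 rot [-0.01  0.13 -0.04] shift [-112.5  293.9    0.5] dist 315.0 now [581.5 164.2 200.5] [-1.7999e+02  1.3000e-01  7.4600e+00] w 0.0192 55.0 [-0.5 -0.3 -3.2]
wrist 16583
[0.62999207 0.17017253 0.24725877] [0.04150698 0.04276257 0.01316075]
plane [-0.00881737 -0.00237108  0.25149497]
side 162
[0.63647473 0.17181165 0.24661205] [0.03238712 0.0455698  0.01950598]
plane [-0.06548351 -0.08813089  0.25148278]
scene 348
[0.63144683 0.17055135 0.24659906] [0.04120574 0.04269255 0.02078509]
plane [-0.09878086 -0.091464    0.25315404]
```

{"method": "jog_arm", "body": {"steps": [{"delta_pos": [-8,21,0],"angular": [0,0,0]},{"delta_pos": [-17,43,0],"angular": [0,0,0]},{"delta_pos": [-19,50,0],"angular": [0,0,0]},{"delta_pos": [-19,50,0],"angular": [0,0,0]},{"delta_pos": [-19,50,0],"angular": [0,0,0]},{"delta_pos": [-17,43,0],"angular": [0,0,0]},{"delta_pos": [-9,24,0],"angular": [0,0,0]},{"delta_pos": [-5.3,12.5,0],"angular": [0,0,0]},{"delta_pos": [0,0,0],"angular": [0,0,0]},{"delta_pos": [0,0,0],"angular": [0,0,0]}]}}

```text
time: 7.85
tcp_pos: [0.508, -0.1406, 0.2017]
tool_rot: [-3.141, 0.0, 0.131]
contact_force: [0.1, 0.6, -4.5]
grip_width: 0.0193
gripper_force: 55.0
```

Run:
```python
from h import *
from go import go
go([507.5,-141.5,138],[180,0,7.5])
for n in ['side','scene']:
  i,w=cloud(n)
  if n=='side': cv2.imwrite('pics/s3.png',cv2.resize(i[110:220,190:330],(700,550)))
  p=w.reshape(-1,3); m=(p[:,2]>.235)&(p[:,2]<.27)&(np.hypot(p[:,0]-.556,p[:,1]+.135)<.035)&(i.reshape(-1,3).min(1)>130)
  t=p[m]; print(n,len(t))
  if len(t)>20: print((t.min(0)+t.max(0))/2,np.ptp(t,0))
```

```text
t 7.85 rot [-0.03  0.01 -0.  ] shift [-0.6  0.8 63.7] dist 64.0 now [ 508.  -140.6  201.7] [-1.7997e+02  1.0000e-02  7.5000e+00] w 0.0193 55.0 [ 0.1  0.6 -4.5]
side 120
[ 0.5609276  -0.13068114  0.24959256] [0.03474374 0.04709271 0.01370554]
scene 206
[ 0.55818331 -0.13333386  0.24852372] [0.0417493  0.04239064 0.02121681]
```

View pics/s3.png

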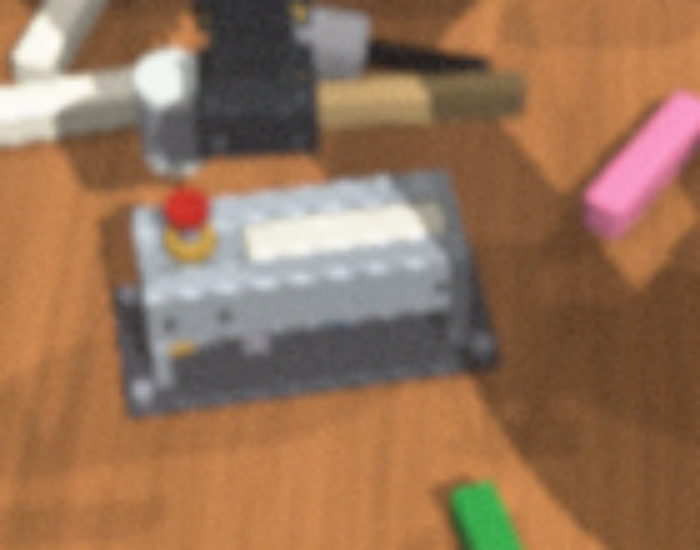

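Crop: the mallet head (165,110) hangs above the red pin (187,205), with the handle running back over the mould. Pressing down now.

{"method": "jog_arm", "body": {"steps": [{"delta_pos": [-0.6,0.8,8],"angular": [0,0,0]},{"delta_pos": [0,0,14],"angular": [0,0,0]},{"delta_pos": [0,0,14],"angular": [0,0,0]},{"delta_pos": [0,0,8],"angular": [0,0,0]},{"delta_pos": [0,0,4],"angular": [0,0,0]},{"delta_pos": [0,0,4],"angular": [0,0,0]},{"delta_pos": [0,0,4],"angular": [0,0,0]},{"delta_pos": [0,0,4],"angular": [0,0,0]},{"delta_pos": [0,0,0],"angular": [0,0,0]},{"delta_pos": [0,0,0],"angular": [0,0,0]}]}}

```text
time: 9.2
tcp_pos: [0.5076, -0.1423, 0.1417]
tool_rot: [-3.142, -0.0, 0.13]
contact_force: [-0.6, -0.3, -3.6]
grip_width: 0.0194
gripper_force: 55.0
```

```bash
python3 go.py 507.5 -141.5 138 180 0 7.5
```

```text
t 9.2 rot [-0.   -0.   -0.05] shift [ 0.  -0.8  3.7] dist 4.0 now [ 507.6 -142.3  141.7] [-180.     -0.      7.45] w 0.0194 55.0 [-0.6 -0.3 -3.6]
```

{"method": "jog_arm", "body": {"steps": [{"delta_pos": [0,0,2],"angular": [0,0,0]},{"delta_pos": [0,0,2],"angular": [0,0,0]},{"delta_pos": [0,0,0],"angular": [0,0,0]},{"delta_pos": [0,0,0],"angular": [0,0,0]},{"delta_pos": [0,0,-8],"angular": [0,0,0]},{"delta_pos": [0,0,-16],"angular": [0,0,0]},{"delta_pos": [0,0,-20],"angular": [0,0,0]},{"delta_pos": [0,0,-16],"angular": [0,0,0]},{"delta_pos": [0,0,-4],"angular": [0,0,0]},{"delta_pos": [0,0,0],"angular": [0,0,0]}]}}

```text
time: 10.45
tcp_pos: [0.5075, -0.1423, 0.2019]
tool_rot: [3.141, -0.0, 0.13]
contact_force: [1.2, -0.6, -3.9]
grip_width: 0.019
gripper_force: 55.0
```

Run:
```python
from h import *
from go import go
go([582.3,164.2,200],[180,0,7.5])
for n in ['side','scene']:
  i,w=cloud(n)
  if n=='side': cv2.imwrite('pics/s4.png',cv2.resize(i[110:220,190:330],(700,550)))
  r=i.astype(int); p=w.reshape(-1,3); m=((r[...,2]>150)&(r[...,1]<90)&(r[...,0]<90)).ravel()&(np.hypot(p[:,0]-.556,p[:,1]+.135)<.03)
  t=p[m]; print(n,'pin z',np.percentile(t[:,2],[50,90]))
  m=(p[:,2]>.112)&(p[:,2]<.128)&(np.hypot(p[:,0]-.457,p[:,1]+.158)<.085)&(r.min(2).ravel()>120)
  t=p[m]; print(n,'bar',len(t),np.median(t[:,2]),cv2.minAreaRect(t[:,:2].astype(np.float32)*1000))
```

```text
t 10.45 rot [ 0.01 -0.01 -0.04] shift [ 114.1 -294.1    1.9] dist 315.0 now [ 507.5 -142.3  201.9] [ 1.7999e+02 -1.0000e-02  7.4600e+00] w 0.019 55.0 [ 1.2 -0.6 -3.9]
side pin z [0.12759764 0.12999796]
side bar 350 0.12115868757985275 ((458.5502014160156, -156.68743896484375), (129.5823211669922, 34.42365264892578), 13.583871841430664)
scene pin z [0.129471   0.13110355]
scene bar 345 0.12365294740229084 ((459.80401611328125, -158.13525390625), (126.47111511230469, 30.483047485351562), 13.509923934936523)
```

View pics/s4.png

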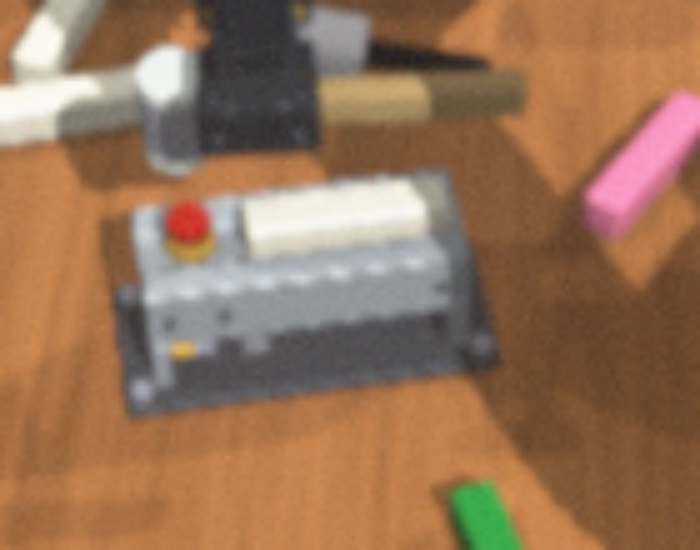

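The crop shows the pin down (187,222; measured z about 0.128) and the bar standing up out of the mould (335,215). Taking the mallet back.

{"method": "jog_arm", "body": {"steps": [{"delta_pos": [8,-21,0],"angular": [0,0,0]},{"delta_pos": [17,-43,0],"angular": [0,0,0]},{"delta_pos": [19,-50,0],"angular": [0,0,0]},{"delta_pos": [19,-50,0],"angular": [0,0,0]},{"delta_pos": [19,-50,0],"angular": [0,0,0]},{"delta_pos": [17,-43,0],"angular": [0,0,0]},{"delta_pos": [9,-24,0],"angular": [0,0,0]},{"delta_pos": [5.8,-12.8,2],"angular": [0,0,0]},{"delta_pos": [0,0,0],"angular": [0,0,0]},{"delta_pos": [0,0,0],"angular": [0,0,0]}]}}

```text
time: 11.8
tcp_pos: [0.582, 0.1627, 0.1994]
tool_rot: [3.141, 0.001, 0.129]
contact_force: [0.9, 0.1, -3.0]
grip_width: 0.0192
gripper_force: 55.0
```

Run:
```python
from h import *
from go import go
go([582.3,164.2,40],[180,0,7.5])
i,w=cloud('wrist')
p=w.reshape(-1,3); m=(p[:,2]>.235)&(p[:,2]<.27)&(np.hypot(p[:,0]-.630,p[:,1]-.17)<.028)&(i.reshape(-1,3).min(1)>130)
t=p[m]; print(len(t),(t.min(0)+t.max(0))/2,np.ptp(t,0)); A=np.c_[t[:,:2]-t[:,:2].mean(0),np.ones(len(t))]; print('plane',np.linalg.lstsq(A,t[:,2],rcond=None)[0])
```

```text
t 11.8 rot [ 0.02  0.05 -0.1 ] shift [  0.5  -1.5 159.4] dist 159.0 now [582.  162.7 199.4] [1.7998e+02 5.0000e-02 7.4000e+00] w 0.0192 55.0 [ 0.9  0.1 -3. ]
16610 [0.6302877  0.16861534 0.24607328] [0.04181438 0.04298455 0.01313811]
plane [-0.00857563 -0.00339373  0.25046775]
```

{"method": "jog_arm", "body": {"steps": [{"delta_pos": [0.5,-1.2,15],"angular": [0,0,0]},{"delta_pos": [0,0,28],"angular": [0,0,0]},{"delta_pos": [0,0,30],"angular": [0,0,0]},{"delta_pos": [0,0,28],"angular": [0,0,0]},{"delta_pos": [0,0,22],"angular": [0,0,0]},{"delta_pos": [0,0,16],"angular": [0,0,0]},{"delta_pos": [0,0,12],"angular": [0,0,0]},{"delta_pos": [0,0,6],"angular": [0,0,0]},{"delta_pos": [0,0,2],"angular": [0,0,0]},{"delta_pos": [0,0,0],"angular": [0,0,0]}]}}

```text
time: 13.1
tcp_pos: [0.583, 0.1651, 0.0413]
tool_rot: [3.142, -0.001, 0.13]
contact_force: [-0.3, -0.0, -3.5]
grip_width: 0.0194
gripper_force: 55.0
```

{"method": "jog_arm", "body": {"steps": [{"delta_pos": [0,0,0],"angular": [0,0,0]},{"delta_pos": [0,0,0],"angular": [0,0,0]},{"delta_pos": [0,0,0],"angular": [0,0,0]},{"delta_pos": [0,0,0],"angular": [0,0,0]},{"delta_pos": [0,0,0],"angular": [0,0,0]},{"delta_pos": [0,0,0],"angular": [0,0,0]},{"delta_pos": [0,0,0],"angular": [0,0,0]},{"delta_pos": [0,0,0],"angular": [0,0,0]},{"delta_pos": [0,0,0],"angular": [0,0,0]},{"delta_pos": [0,0,0],"angular": [0,0,0]}], "fingers": 70}}

```text
time: 14.35
tcp_pos: [0.5826, 0.165, 0.0408]
tool_rot: [-3.142, -0.0, 0.13]
contact_force: [0.7, 0.5, -1.1]
grip_width: 0.0699
gripper_force: 0.0
```

{"method": "jog_arm", "body": {"steps": [{"delta_pos": [0,0,-10],"angular": [0,0,0]},{"delta_pos": [0,0,-20],"angular": [0,0,0]},{"delta_pos": [0,0,-30],"angular": [0,0,0]},{"delta_pos": [0,0,-35],"angular": [0,0,0]},{"delta_pos": [0,0,-35],"angular": [0,0,0]},{"delta_pos": [0,0,-25],"angular": [0,0,0]},{"delta_pos": [0,0,-5],"angular": [0,0,0]},{"delta_pos": [0,0,0],"angular": [0,0,0]},{"delta_pos": [0,0,0],"angular": [0,0,0]},{"delta_pos": [0,0,0],"angular": [0,0,0]}]}}

```text
time: 15.6
tcp_pos: [0.5819, 0.165, 0.1995]
tool_rot: [-3.141, 0.002, 0.13]
contact_force: [0.6, 0.3, 0.1]
grip_width: 0.0701
gripper_force: 0.0
```

Run:
```python
from h import *
from go import go
i,w=cloud('wrist')
p=w.reshape(-1,3); t=p[(np.abs(p[:,2]-.092)<.012)&(np.hypot(p[:,0]-.631,p[:,1]-.17)<.03)&(i.reshape(-1,3).min(1)>130)]
print('head',len(t),(t.min(0)+t.max(0))/2,np.ptp(t,0),np.median(t[:,2]))
go([458,-157.9,200],[180,0,13.4])
```

```text
head 2779 [0.63064765 0.1705144  0.08768995] [0.04277926 0.04276585 0.01133388] 0.09109331548016694
t 15.65 rot [-0.01  0.1  -5.95] shift [-195.5  285.3   -0.3] dist 346.0 now [582.1 165.  199.7] [-1.7999e+02  1.0000e-01  7.4500e+00] w 0.07 0.0 [-0.1  0.2  0.4]
```

Mallet is back (head at 0.6306, 0.1705). Next, the bar.

{"method": "jog_arm", "body": {"steps": [{"delta_pos": [0,0,0],"angular": [0,0.1,-6]},{"delta_pos": [-14,20,0],"angular": [0,0,0]},{"delta_pos": [-28,41,0],"angular": [0,0,0]},{"delta_pos": [-32,47,0],"angular": [0,0,0]},{"delta_pos": [-32,47,0],"angular": [0,0,0]},{"delta_pos": [-32,47,0],"angular": [0,0,0]},{"delta_pos": [-28,41,0],"angular": [0,0,0]},{"delta_pos": [-20,28,0],"angular": [0,0,0]},{"delta_pos": [-9.5,14,0],"angular": [0,0,0]},{"delta_pos": [0,0,0],"angular": [0,0,0]}]}}

```text
time: 16.9
tcp_pos: [0.4587, -0.158, 0.2003]
tool_rot: [-3.141, -0.002, 0.233]
contact_force: [-0.5, 0.3, -0.5]
grip_width: 0.0704
gripper_force: 0.0
```

Run:
```python
from h import *
from go import go
go([458.5,-158,102.5],[180,0,13.4])
i,w=cloud('wrist'); r=i.astype(int)
cv2.imwrite('pics/w5.png',i)
p=w.reshape(-1,3)
m=(p[:,2]>.114)&(p[:,2]<.128)&(np.hypot(p[:,0]-.457,p[:,1]+.158)<.08)&(r.min(2).ravel()>110)
t=p[m]; print('bar',len(t),np.median(t[:,2]),cv2.minAreaRect(t[:,:2].astype(np.float32)*1000))
m=(abs(p[:,2]-.1)<.006)&(np.hypot(p[:,0]-.487,p[:,1]+.152)<.14)
t=p[m]; print('block',len(t),np.median(t[:,2]),cv2.minAreaRect(t[:,:2].astype(np.float32)*1000))
```

```text
t 16.9 rot [-0.02 -0.1  -0.04] shift [-0.2 -0.  97.8] dist 98.0 now [ 458.7 -158.   200.3] [-1.7998e+02 -1.0000e-01  1.3360e+01] w 0.0704 0.0 [-0.5  0.3 -0.5]
bar 7362 0.12052339311359767 ((457.9154052734375, -159.02459716796875), (128.2227020263672, 29.05601692199707), 13.321942329406738)
block 21314 0.09910998552087366 ((485.5272216796875, -153.21658325195312), (205.07041931152344, 80.34226989746094), 13.373461723327637)
```

View pics/w5.png

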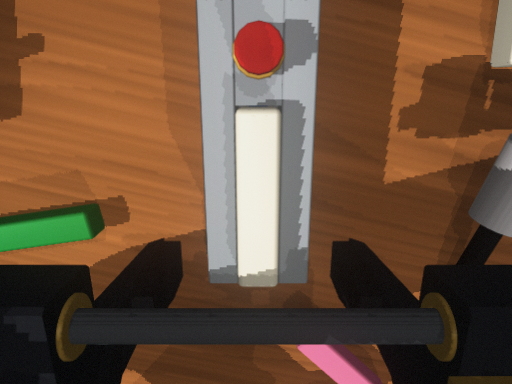

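The wrist view shows the bar centred at (258,195) between the fingers and parallel to the tool axis, with the pin (258,47) well ahead. Descending.

{"method": "jog_arm", "body": {"steps": [{"delta_pos": [-0.3,0.6,12],"angular": [0,0,0]},{"delta_pos": [0,0,22],"angular": [0,0,0]},{"delta_pos": [0,0,22],"angular": [0,0,0]},{"delta_pos": [0,0,18],"angular": [0,0,0]},{"delta_pos": [0,0,12],"angular": [0,0,0]},{"delta_pos": [0,0,7],"angular": [0,0,0]},{"delta_pos": [0,0,4],"angular": [0,0,0]},{"delta_pos": [0,0,0],"angular": [0,0,0]},{"delta_pos": [0,0,0],"angular": [0,0,0]},{"delta_pos": [0,0,0],"angular": [0,0,0]}]}}

```text
time: 18.2
tcp_pos: [0.4591, -0.1585, 0.104]
tool_rot: [3.141, -0.002, 0.235]
contact_force: [0.5, 0.6, 0.5]
grip_width: 0.0697
gripper_force: 0.0
```

{"method": "jog_arm", "body": {"steps": [{"delta_pos": [0,0,0.5],"angular": [0,0,0]},{"delta_pos": [0,0,0],"angular": [0,0,0]},{"delta_pos": [0,0,0],"angular": [0,0,0]},{"delta_pos": [0,0,0],"angular": [0,0,0]},{"delta_pos": [0,0,0],"angular": [0,0,0]},{"delta_pos": [0,0,0],"angular": [0,0,0]},{"delta_pos": [0,0,0],"angular": [0,0,0]},{"delta_pos": [0,0,0],"angular": [0,0,0]},{"delta_pos": [0,0,0],"angular": [0,0,0]},{"delta_pos": [0,0,0],"angular": [0,0,0]}], "fingers": 15, "grip_force": 40}}

```text
time: 19.45
tcp_pos: [0.4588, -0.1584, 0.1031]
tool_rot: [3.141, -0.002, 0.235]
contact_force: [0.3, -2.2, -0.4]
grip_width: 0.0296
gripper_force: 40.0
```

```bash
python3 go.py 458.5 -158 300 180 0 13.4
```

```text
t 19.45 rot [ 0.02 -0.1   0.06] shift [  -0.2   -0.5 -196.9] dist 197.0 now [ 458.8 -158.4  103.1] [ 1.7998e+02 -1.0000e-01  1.3460e+01] w 0.0296 40.0 [ 0.3 -2.2 -0.4]
```

Gripped at width 29.6 mm. Lifting straight up, slowly at first.

{"method": "jog_arm", "body": {"steps": [{"delta_pos": [0,0,-4],"angular": [0,0,0]},{"delta_pos": [0,0,-6],"angular": [0,0,0]},{"delta_pos": [0,0,-10],"angular": [0,0,0]},{"delta_pos": [0,0,-18],"angular": [0,0,0]},{"delta_pos": [0,0,-30],"angular": [0,0,0]},{"delta_pos": [0,0,-36],"angular": [0,0,0]},{"delta_pos": [0,0,-36],"angular": [0,0,0]},{"delta_pos": [0,0,-30],"angular": [0,0,0]},{"delta_pos": [0,0,-20],"angular": [0,0,0]},{"delta_pos": [0,0,-7],"angular": [0,0,0]}]}}

```text
time: 20.7
tcp_pos: [0.4587, -0.158, 0.3018]
tool_rot: [3.141, -0.004, 0.235]
contact_force: [-0.7, 0.3, -2.7]
grip_width: 0.0295
gripper_force: 40.0
```

Run:
```python
from go import *
go([458.5,-158,300],[180,0,13.4])
print(telemetry.state()['joints'])
```

```text
t 20.7 rot [ 0.06 -0.2   0.09] shift [-0.2 -0.   1.8] dist 2.0 now [ 458.7 -158.   301.8] [179.94  -0.2   13.49] w 0.0295 40.0 [-0.7  0.3 -2.7]
[-0.5781336  -0.07703552  1.74903757  0.00182192  1.466396    0.75710069]
```

{"method": "jog_arm", "body": {"steps": [{"delta_pos": [10,0,0],"angular": [0,0,0]},{"delta_pos": [25,0,0],"angular": [0,0,0]},{"delta_pos": [30,0,0],"angular": [0,2,0]},{"delta_pos": [30,0,0],"angular": [0,4,0]},{"delta_pos": [30,0,0],"angular": [0,5,0]},{"delta_pos": [28,0,0],"angular": [0,5,0]},{"delta_pos": [24,0,0],"angular": [0,5,0]},{"delta_pos": [18,0,0],"angular": [0,4,0]},{"delta_pos": [10,0,0],"angular": [0,2,0]},{"delta_pos": [0,0,0],"angular": [0,0,0]}]}}

```text
time: 21.95
tcp_pos: [0.6539, -0.1112, 0.3261]
tool_rot: [-3.14, -0.471, 0.235]
contact_force: [-0.3, 0.6, -1.9]
grip_width: 0.03
gripper_force: 40.0
```

Run:
```python
from go import *
print(telemetry.state()['joints']); s=telemetry.state()
r=R.from_euler('xyz',s['tool_rot']).as_matrix(); print(s['tcp_pos'],r)
```

```text
[-0.49412584  0.05214192  1.64037701  0.34518798  1.11121682  0.74056214]
[ 0.65389257 -0.11115361  0.32614483] [[ 0.86659935  0.23294681  0.44129508]
 [ 0.2070546  -0.97248882  0.10674214]
 [ 0.45401978 -0.00113049 -0.89099089]]
```

{"method": "jog_arm", "body": {"steps": [{"delta_pos": [0,0,0],"angular": [0,3,0]},{"delta_pos": [0,0,0],"angular": [0,5,0]},{"delta_pos": [0,0,0],"angular": [0,6,0]},{"delta_pos": [0,0,0],"angular": [0,6,0]},{"delta_pos": [0,0,0],"angular": [0,6,0]},{"delta_pos": [0,0,0],"angular": [0,6,0]},{"delta_pos": [0,0,0],"angular": [0,6,0]},{"delta_pos": [0,0,0],"angular": [0,5,0]},{"delta_pos": [0,0,0],"angular": [0,4,0]},{"delta_pos": [0,0,0],"angular": [0,1,0]}]}}

```text
time: 23.2
tcp_pos: [0.6536, -0.1113, 0.3255]
tool_rot: [-3.134, -1.309, 0.227]
contact_force: [0.0, -0.3, -1.8]
grip_width: 0.0299
gripper_force: 40.0
```

Run:
```python
from go import *
s=telemetry.state(); print(s['joints'],s['tcp_pos'])
r=R.from_euler('xyz',s['tool_rot']).as_matrix(); print(r[:,0])
i,w=cloud('scene'); cv2.imwrite('pics/sc6.png',cv2.resize(i[60:324,140:460],(800,600))) 
q=i.astype(int); p=w.reshape(-1,3); t=p[(q.min(2).ravel()>140)&(p[:,2]>.2)&(np.linalg.norm(p-s['tcp_pos'],axis=1)<.1)]
print(len(t),t.min(0),t.max(0)); u=np.linalg.svd(t-t.mean(0),full_matrices=False)[2][0]; print('axis',u)
t=p[(np.abs(p[:,2]-.092)<.008)&(np.hypot(p[:,0]-.631,p[:,1]-.17)<.03)&(q.min(2).ravel()>130)]; print('mallet',(t.min(0)+t.max(0))/2)
```

```text
[-0.76150316 -0.00961579  2.13953624  1.64293721  0.94987105 -0.50249273] [ 0.65364074 -0.11127845  0.32554288]
[0.25225418 0.05835973 0.96589957]
528 [ 0.61844113 -0.12371874  0.26519075] [ 0.68313545 -0.09099599  0.39569849]
axis [ 0.26089434 -0.04174634  0.9644643 ]
mallet [0.63159647 0.17102455 0.09057594]
```

View pics/sc6.png

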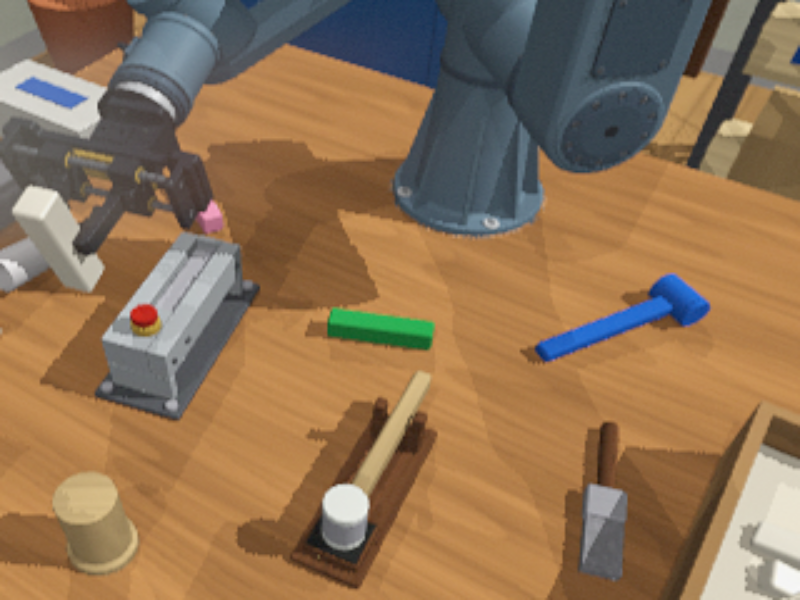

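The picture shows the bar standing steeply in the fingers (60,240), the mallet upright on its rest (345,515) and the pin down (145,315). I'll lower about 25 mm to 30 cm, let it settle and hand in.

{"method": "jog_arm", "body": {"steps": [{"delta_pos": [-4,0,1.1],"angular": [0,0,0]},{"delta_pos": [-8,0,2.1],"angular": [0,0,0]},{"delta_pos": [-8,0,2.1],"angular": [0,0,0]},{"delta_pos": [-4,0,1.1],"angular": [0,0,0]},{"delta_pos": [0,0,0],"angular": [0,0,0]},{"delta_pos": [0,0,0],"angular": [0,0,0]},{"delta_pos": [0,0,0],"angular": [0,0,0]},{"delta_pos": [0,0,0],"angular": [0,0,0]},{"delta_pos": [0,0,0],"angular": [0,0,0]},{"delta_pos": [0,0,0],"angular": [0,0,0]}]}}

```text
time: 24.5
tcp_pos: [0.6541, -0.1115, 0.3024]
tool_rot: [3.141, -1.311, 0.236]
contact_force: [-0.2, 0.7, -1.6]
grip_width: 0.0297
gripper_force: 40.0
```

```bash
python3 -c "
from bench import telemetry,order
s=telemetry.state(); print(s['tcp_pos'],s['tool_rot'],s['grip_width'],s['gripper_force'],abs(s['joint_velocities']).max())
print(order.close_job())"
```

```text
[ 0.65412966 -0.11148956  0.30237377] [ 3.14086904 -1.31075267  0.23557738] 0.029653788645162455 39.998159129172564 0.0013335694807619192
the job is handed in; nothing more can be done
None
```

I knocked the pin down with the mallet, put the mallet back on its rest, and drew the bar out; it is held still at about 75° and about 30 cm above the bench, and I handed the job in at 24.5 s (no verdict was returned).

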